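# Reset a tube reader's focus and hold its access panel shut

### The arm

A 6-joint arm with a two-finger parallel gripper is mounted at the origin on the work surface. World frame = base frame: x ahead of the robot, y to its left, z up, the work surface at z = 0. Lengths are in m, angles in rad, forces in N, time in s.
With the tool pointing down it reaches from about 0.25 to 0.725 m from the base axis. Payload 4 kg.
Tool frame: the origin (TCP) lies on the centre line of the jaws, within the pads' length; the fingertips stand 11 mm ahead of it and the grasp point (between the pads) lies 8 mm behind it (bot.nose_length is the distance from the TCP to the fingertips, in m); z points along the fingers, y is the direction in which the jaws open and shut (so a half turn about z gives the same grasp; the last joint's range is limited). The gripper opens to 85 mm and grips with 20 to 120 N. Pads are 22 mm wide; open, the fingers measure 114 mm over their backs; the gripper's body (76 mm by 85 mm) begins 54 mm behind the grasp point. The pads swing forward as they close: fully open they stand 13 mm farther back than shut.
Start: joints at [1.237, 0.241, 0.005, 1.335, 0, 1.571], TCP at [0.164, 0.472, 0.242] pointing down, gripper open.
Joint ranges: [-2.72, 2.72], [-1.05, 1.87], [-1.09, 1.28], [-1.99, 2.15], [-1.42, 1.44], [-3.14, 3.14]. Speed limits (rad/s): [2.79, 2.79, 3.14, 3.14, 3.14, 3.14].

### API

Orientations are given as a unit quaternion [x, y, z, w].
In Python, from workcell import bot gives the robot as it stands.
- The arm moves only by the tool play_rows, never from a script. Its argument "plan" is one flat list of numbers, 6 for each row, row after row: the shift along the tool's x, y, z in mm, then the turn, a rotation vector about the tool's x, y, z in rad. A call has 1 to 20 rows; each row shifts and turns the commanded pose from where the row before left it, along the tool's axes as they then stand; what a row does not reach is not made up. A row lasts 1/8 s, in which the tool goes at most 62.5 mm and 10.7 degrees, less where a joint would pass 70% of its speed; a pose out of reach is approached as far as the arm can. A call with a gripper value outside its range is refused whole. "hand" is the opening in per cent of the stroke, from 0 (shut) to 100 (fully open), set as the call begins (left out, the last holds). The fingers move at their own pace and stop on an object; the grip force is fixed at half the most. Time passes only in rows, so rows that do not move let the fingers close. It gives the time, the measured TCP pose, the force and the opening at its end, in the units of the state.
- bot.get_obs(): the state, without advancing time (a new reading comes with each control period).
- bot.camera(name): name is "scene" or "top" or "wrist"; returns a dict with "frame" (480x640x3 uint8, blue, green, red), "range_z" (480x640 float32, m along the optical axis (not along the pixel's ray), 0 where there is no reading), "K" (3x3 intrinsics, pixels), "cam_to_world" (4x4, takes a point from camera to world coordinates). Camera axes: x right, y down, z forward; pixel columns grow to the right and rows downward; lengths in m; the calibration is good to about 2 mm. A picture is of the moment at which its call begins.
- bot.job_done(): hands the job in, once; it reports no verdict.
Trained networks look in the newest picture that a camera, given by its name, has taken for a name from the list of things; names that differ only in an ending like _2 or _b are one class to them, and where a whole thing is asked for, a point or a joint stands for the part that bears it (a point fixed in the world has none). Each returns a list of dicts, best first, with "p" (0 to 1); they miss things now and then, are a little off and sometimes report something else, mostly with a low value. They report only what shows in the picture. A call takes as long as a camera call.
- bot.outline_of(query, camera): "mask" (480x640 bool, what is visible of it) and "point" ([row, column] in pixels, amid what is visible of it).
The state is a dict: "clock": time; "joint_pos": joint angles; "joint_vel": joint speeds; "tau": joint torques, N m; "eef_pos": TCP position; "tool_rot": TCP orientation; "ft_force": force on the tool from outside, world axes, zero at the start; "ft_torque": the same for the moment, N m; "grip_width": finger opening in m.
Only numpy, scipy, OpenCV 4.12 (cv2) and the standard library are available. Lean on these libraries where they do the work, as an engineer would, in place of code of your own. Each camera call takes 0.05 s, during which the arm holds its last target.

### The job

Put the low white tube reader back in order: first turn its black focus knob until the white pointer line meets the long index line on the dial. Then, with the panel still ajar, turn the steel quarter-turn wing fastener on the access panel until the slot on its wing lines up with the two index marks engraved on the panel, and press the panel down (it has a ribbed push pad for this) until it lies fully shut against its frame. The panel springs up by itself, so finish while holding it pressed shut with the fingertips; leave the knob and fastener as set and do not disturb the other things.

Things in the scene. Friction and masses are not known exactly. Their poses are not given: they have to be found in the camera images.
- reader: the tube reader: a fixed low white box 280 (x) x 500 (y) x 80 mm high, at a varying place and yaw; origin at the centre of its underside, +x away from the robot side, +y to its left. On its flat deck: the access panel on the right half, the focus unit on the left half, a small jar and a screwdriver at the far side
- knob_grip (a point): gripping point of the focus knob, on its axis: a black upright bar 44 long x 13 thick x 30 mm high on a round base 60 mm across. The point lies 6 mm below the bar's top, 24 mm above the base, 135 mm above the table. x points along the bar to the end with the white pointer line, z up. It sits on the focus unit, a fixed grey block 105 x 100 x 24 mm at a varying place and yaw on the deck
- focus_knob (a joint): angle of the focus knob, rad, positive anticlockwise seen from above; 0 = pointer on the index line (wanted). It starts at 0.6 to 1.35, turns with slight friction (about 0.04 N m), stays where it is left, and stops at -0.6 and 1.6, so it does not stop by itself at the index
- fastener_grip (a point): gripping point of the quarter-turn fastener, on its axis: a steel upright wing 38 long x 12 thick x 30 mm high, dark slot line on top. The point lies 6 mm below the wing's top, 25 mm above the panel's face. x points along the wing, z along the axis (square to the panel: 0.07 rad off vertical while ajar). 110 mm left of the push pad. Its cross-bar below enters the frame's slot only when aligned
- fastener (a joint): angle of the fastener relative to the panel, rad, positive anticlockwise seen from above; 0 = wing in line with the two marks, i.e. along the reader's x (wanted). It starts at -1.45 to -0.9, has slight friction (about 0.05 N m), stays where it is left, and stops at -1.7 and 0.6, so it does not stop by itself at the marks. More than about 0.2 off, the panel cannot be shut
- push_pad (a point): centre of the upper face of the ribbed black push pad, 40 x 70 mm, near the free edge of the access panel, 150 mm from the hinge line; z is the panel's normal. With the panel shut it lies 97 mm above the table; ajar, about 10.5 mm higher
- panel (a joint): angle of the access panel, rad: 0 = shut flat on the frame, 0.07 = ajar (its rest, pushed up by springs). An aluminium plate 180 (x) x 220 (y) x 6 mm hinged along its far edge, free edge towards the robot. Holding it shut at the pad takes about 7 N; beyond that it rests on a rigid stop
- tube_rack_a: loose grey tube rack, 130 x 75 x 92 mm, with capped tubes; origin at the centre of its underside; a bystander, to be left alone
- tube_rack_b: a second such rack; origin at the centre of its underside; a bystander, to be left alone
- tip_box: loose box of pipette tips, 127 x 87 x 71 mm; origin at the centre of its underside; a bystander, to be left alone
- reagent_bottle: loose white plastic jar, 64 mm across, 120 mm high; origin at the centre of its underside; a bystander, to be left alone
- weigh_cup: loose open steel cup, 64 mm across, 60 mm high; origin at the centre of its underside; a bystander, to be left alone
- specimen_jar: small loose capped jar, 34 mm across, 42 mm high, standing on the far left of the reader's deck; origin at the centre of its underside; a bystander, to be left alone
- screwdriver: loose screwdriver, 170 mm long, lying on the reader's deck behind the panel, along its hinge; origin at the centre of its underside; a bystander, to be left alone

How it is judged:
By the outcome, as a careful person would: the job done as asked, in the order asked, and still so for the second after the job is handed in, while the arm keeps its last pose, push and grip.
It also fails if it takes over 58 s, if anything falls off the work surface, if the arm or the gripper's body presses on something with over 40 N, if the wrist force passes 120 N, or if a joint passes its speed limit or range.

## Working session

There is one attempt and no reset: what is moved stays moved. The work goes in short steps, Python scripts to look and compute and a tool call to move; the robot and the scene stay as the last step left them, time stands still between calls to the robot, and variables do not carry over. Pictures are saved under pics/ and viewed, and the job is handed in when it is done.

Besides the shell and the picture viewer there is one more tool, called by a JSON object that holds its "name" and its "arguments". play_rows: Moves the arm, as the interface text tells. Its arguments: {"type":"object","properties":{"plan":{"type":"array","items":{"type":"number"}},"hand":{"type":"number"}},"required":["plan"]}

```bash
ls; mkdir -p pics; python3 - <<'E'
from workcell import bot
import cv2,numpy as np
s=bot.get_obs()
print(s)
for n in ("scene","top"):
    c=bot.camera(n); cv2.imwrite(f"pics/{n}0.png",c["frame"]); np.savez(f"{n}0.npz",**c)
    print(n,c["K"].round(1).tolist(),c["cam_to_world"].round(3).tolist())
    for q in ["reader","knob_grip","fastener_grip","push_pad","panel"]:
        for r in bot.outline_of(q,n)[:2]:
            m=r["mask"]; print(n,q,round(r["p"],2),r["point"],m.sum())
E
```

```text
pics
{'clock': 0.0, 'joint_pos': array([ 1.23698206e+00,  2.41415597e-01,  3.70069123e-03,  1.33521049e+00,
       -3.53037832e-05,  1.57078165e+00]), 'joint_vel': array([ 0.00059823, -0.0011386 , -0.00105388, -0.00150158, -0.00213121,
        0.00128245]), 'tau': array([-1.98342525e-03, -3.72312570e+01,  2.52410209e+01,  1.68631616e-02,
       -1.41901978e-04, -2.42201429e-05]), 'eef_pos': array([0.1636296 , 0.47180603, 0.24140266]), 'tool_rot': array([ 1.66125911e-01,  9.86103974e-01, -1.05267174e-03, -1.59455629e-04]), 'ft_force': array([ 0.4715374 , -0.29267124,  0.66792647]), 'ft_torque': array([-0.01149612,  0.02942724, -0.01436714]), 'grip_width': 0.08521281359240272}
scene [[471.7, 0.0, 319.7], [0.0, 471.7, 239.3], [0.0, 0.0, 1.0]] [[-0.821, 0.454, -0.346, 0.924], [0.571, 0.637, -0.518, 0.558], [-0.014, -0.623, -0.782, 0.995], [0.0, 0.0, 0.0, 1.0]]
scene reader 0.78 [262.1, 301.9] 18511
scene knob_grip 0.77 [291.2, 338.6] 511
scene fastener_grip 0.67 [221.1, 318.3] 169
scene push_pad 0.98 [218.4, 295.2] 4696
scene panel 0.65 [218.6, 297.9] 4674
scene panel 0.63 [314.8, 275.6] 262
top [[476.5, 0.0, 319.2], [0.0, 476.5, 240.1], [0.0, 0.0, 1.0]] [[0.021, -0.992, 0.126, 0.354], [-1.0, -0.019, 0.014, -0.007], [-0.012, -0.126, -0.992, 1.503], [0.0, 0.0, 0.0, 1.0]]
top reader 0.9 [235.6, 348.9] 13638
top reader 0.47 [283.5, 495.0] 1255
top knob_grip 0.71 [225.1, 282.3] 294
top fastener_grip 0.59 [253.4, 348.8] 127
top push_pad 0.91 [239.8, 368.8] 4366
top panel 0.63 [242.7, 371.4] 4373
```

```bash
python3 - <<'E'
import cv2
for n,(a,b,c,d) in {"top":(150,320,230,470),"scene":(140,380,180,420)}.items():
    i=cv2.imread(f"pics/{n}0.png"); k=i[a:b,c:d]; cv2.imwrite(f"pics/{n}0c.png",cv2.resize(k,None,fx=2.5 if n=='scene' else 3.3,fy=2.5 if n=='scene' else 3.3,interpolation=cv2.INTER_CUBIC))
E
```

```text
(no output)
```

View pics/top0.png

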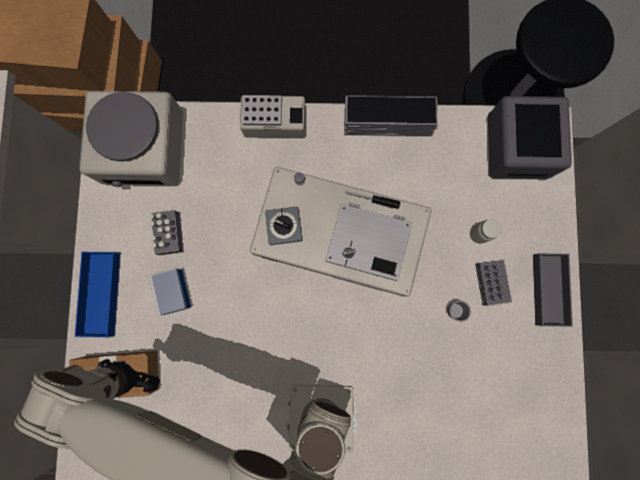

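View pics/scene0.png

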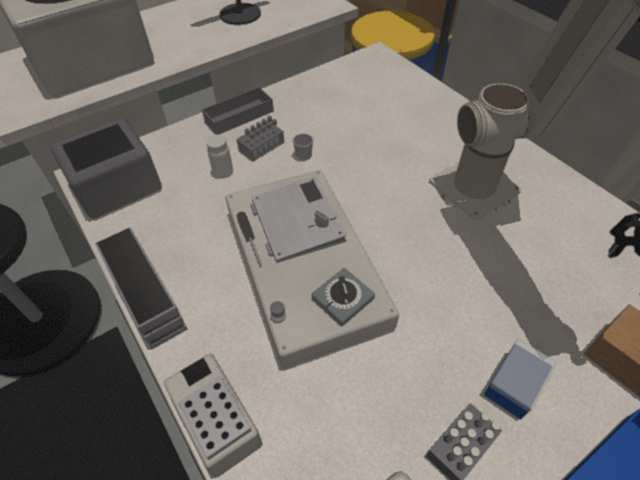

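```bash
sleep 1
```

```text
(no output)
```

View pics/top0c.png

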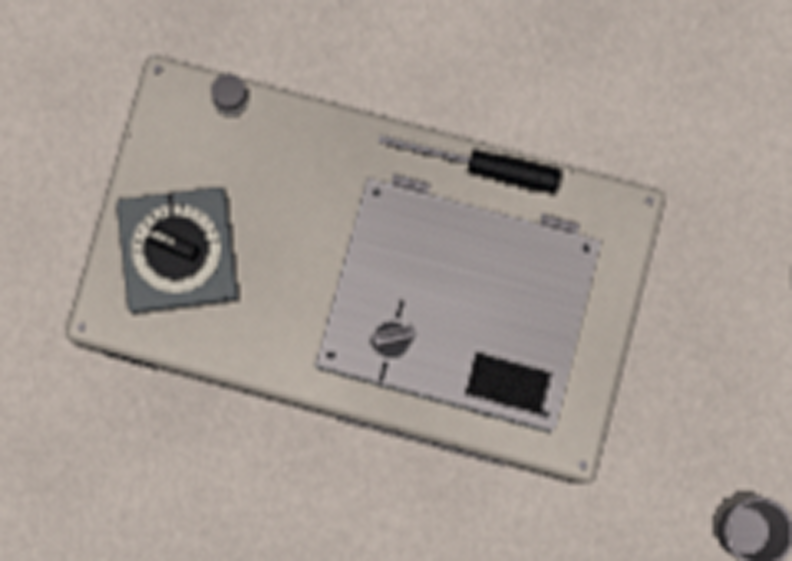

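View pics/scene0c.png

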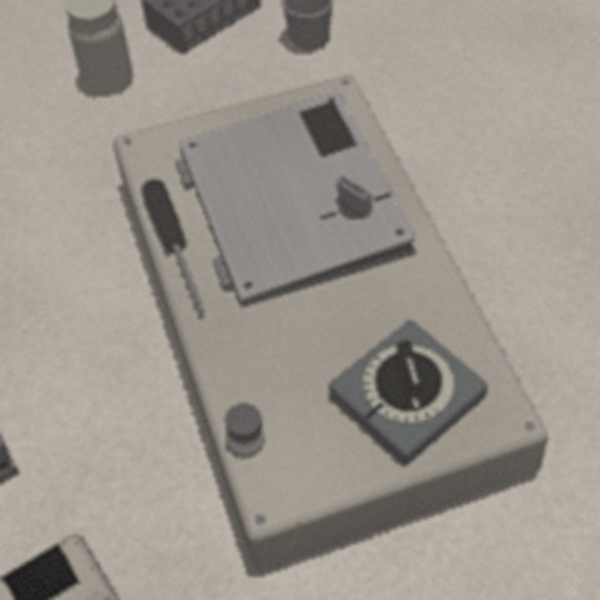

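The top view shows the knob at about (283,226), with its pointer to the upper left and the index line straight up at (281,211). The fastener is at about (349,253), lying across its marks, and the pad is at (383,267). I'll compute coarse positions next, then look closer with the wrist camera.

```bash
cat > h.py <<'E'
import numpy as np,cv2
from scipy.spatial.transform import Rotation as R
def ray(c,u,v,z):
    K=c["K"];T=c["cam_to_world"]
    d=T[:3,:3]@np.array([(u-K[0,2])/K[0,0],(v-K[1,2])/K[1,1],1]); o=T[:3,3]
    return o+d*(z-o[2])/d[2]
def cloud(c):
    z=c["range_z"];K=c["K"];T=c["cam_to_world"]
    v,u=np.mgrid[:z.shape[0],:z.shape[1]]
    P=np.stack([(u-K[0,2])/K[0,0]*z,(v-K[1,2])/K[1,1]*z,z],-1)
    return P@T[:3,:3].T+T[:3,3]
E
python3 - <<'E'
from h import *
c=dict(np.load("top0.npz")); P=cloud(c)
f=lambda u,v,z:ray(c,u/3.3+230,v/3.3+150,z)
C=[f(*p,.08) for p in [(150,57),(665,190),(595,483),(68,338)]]
for p in C: print(p.round(4))
print("ctr",np.mean(C,0).round(4)); 
for i,j in ((0,1),(3,2)): d=C[i]-C[j]; print(np.linalg.norm(d),np.degrees(np.arctan2(d[1],d[0]))-90)
for i,j in ((0,3),(1,2)): d=C[i]-C[j]; print(np.linalg.norm(d),np.degrees(np.arctan2(d[1],d[0])))
print("knob",f(175,250,.111),"fast",f(392,340,.12),"pad",f(509,383,.107))
a,b=f(401,305,.1),f(383,376,.1);d=a-b;print("marks",a,b,np.degrees(np.arctan2(d[1],d[0])))
for n,u,v in (("deck",240,400),("knob",175,250),("block",130,210),("pad",509,383),("pan",450,330),("panfar",380,200),("fast",392,338)):
    u,v=int(u/3.3+230),int(v/3.3+150); print(n,P[v-1:v+2,u-1:u+2].reshape(-1,3).mean(0).round(4))
E
```

```text
[0.7567 0.1529 0.08  ]
[ 0.6395 -0.3242  0.08  ]
[ 0.3711 -0.2593  0.08  ]
[0.4924 0.2191 0.08  ]
ctr [ 0.5649 -0.0529  0.08  ]
0.4912660865659337 -13.796915815325107
0.49355106661727516 -14.225156961247478
0.2724475728610424 -14.073216687775892
0.2761349384620083 -13.598271103355176
knob [0.57050174 0.12119298 0.111     ] fast [ 0.49236036 -0.07381453  0.12      ] pad [ 0.45737325 -0.17866545  0.107     ]
marks [ 0.52609759 -0.08244495  0.1       ] [ 0.46191143 -0.06716873  0.1       ] -13.387262719179088
deck [ 0.4446  0.0672 -0.0016]
knob [0.5686 0.1189 0.1377]
block [0.6092 0.1649 0.1045]
pad [ 0.4575 -0.1779  0.1071]
pan [ 0.504  -0.1252  0.1031]
panfar [ 0.6242 -0.062   0.0955]
fast [ 0.4937 -0.0707  0.1364]
```

```bash
cat >> h.py <<'E'
def pose(s):
    T=np.eye(4);T[:3,:3]=R.from_quat(s["tool_rot"]).as_matrix();T[:3,3]=s["eef_pos"];return T
def yawR(yaw_y,tilt=None):
    "tool down, tool y axis at world yaw (deg)"
    a=np.radians(yaw_y);y=np.array([np.cos(a),np.sin(a),0]);z=np.array([0,0,-1.]) if tilt is None else tilt/np.linalg.norm(tilt)
    y=y-z*(y@z);y/=np.linalg.norm(y)
    return np.stack([np.cross(y,z),y,z],1)
def rows(T0,p,Rt,n):
    "n rows from T0 to p,Rt, straight line"
    rv=(R.from_matrix(T0[:3,:3].T@Rt)).as_rotvec()/n
    out=[];Rc=T0[:3,:3].copy();dp=(np.asarray(p)-T0[:3,3])/n
    for i in range(n):
        out+= [*(Rc.T@dp*1000).round(1)+0.,*rv.round(4)+0.]
        Rc=Rc@R.from_rotvec(rv).as_matrix()
    return [float(x) for x in out]
def report(s):
    T=pose(s);y=T[:3,1];print("t",round(float(s["clock"]),2),"p",T[:3,3].round(4),"yawY",round(float(np.degrees(np.arctan2(y[1],y[0]))),2),"z",T[:3,2].round(4),"F",s["ft_force"].round(1),"w",round(float(s["grip_width"]),4),"q",s["joint_pos"].round(2))
E
python3 - <<'E'
from h import *
from workcell import bot
s=bot.get_obs();c=bot.camera("wrist");T=pose(s)
print((np.linalg.inv(T)@c["cam_to_world"]).round(3),c["K"].round(1))
print(rows(T,[.57,.120,.26],yawR(158),12))
E
```

```text
[[ 0.    -0.957 -0.289  0.074]
 [ 1.     0.     0.001 -0.001]
 [-0.001 -0.289  0.957 -0.133]
 [ 0.     0.     0.     1.   ]] [[375.3   0.  321.6]
 [  0.  375.3 243.8]
 [  0.    0.    1. ]]
[-41.6, -16.7, -1.5, 0.0, 0.0, -0.1267, -39.2, -21.8, -1.5, 0.0, 0.0, -0.1267, -36.1, -26.6, -1.5, 0.0, 0.0, -0.1267, -32.5, -30.9, -1.5, 0.0, 0.0, -0.1267, -28.3, -34.8, -1.5, 0.0, 0.0, -0.1267, -23.7, -38.1, -1.5, 0.0, 0.0, -0.1267, -18.7, -40.7, -1.5, 0.0, 0.0, -0.1267, -13.4, -42.8, -1.5, 0.0, 0.0, -0.1267, -7.9, -44.1, -1.5, 0.0, 0.0, -0.1267, -2.2, -44.8, -1.5, 0.0, 0.0, -0.1267, 3.5, -44.7, -1.5, 0.0, 0.0, -0.1267, 9.1, -43.9, -1.5, 0.0, 0.0, -0.1267]
```

{"name": "play_rows", "arguments": {"plan": [-41.6,-16.7,-1.5,0,0,-0.127,-39.2,-21.8,-1.5,0,0,-0.127,-36.1,-26.6,-1.5,0,0,-0.127,-32.5,-30.9,-1.5,0,0,-0.127,-28.3,-34.8,-1.5,0,0,-0.127,-23.7,-38.1,-1.5,0,0,-0.127,-18.7,-40.7,-1.5,0,0,-0.127,-13.4,-42.8,-1.5,0,0,-0.127,-7.9,-44.1,-1.5,0,0,-0.127,-2.2,-44.8,-1.5,0,0,-0.127,3.5,-44.7,-1.5,0,0,-0.127,9.1,-43.9,-1.5,0,0,-0.127,0,0,0,0,0,0,0,0,0,0,0,0,0,0,0,0,0,0], "hand": 70}}

```text
clock: 2.52
eef_pos: [0.5699, 0.1213, 0.2604]
tool_rot: [-0.561, 0.828, 0.0, -0.0]
ft_force: [-0.6, -0.6, -0.1]
grip_width: 0.0599
```

```bash
python3 - <<'E'
from h import *
from workcell import bot
report(bot.get_obs())
c=bot.camera("wrist");np.savez("w1.npz",**c);cv2.imwrite("pics/w1.png",c["frame"])
for q in ["knob_grip","fastener_grip"]:
    for r in bot.outline_of(q,"wrist")[:1]: print(q,r["p"],r["point"],r["mask"].sum())
E
```

```text
t 2.52 p [0.5699 0.1213 0.2604] yawY 158.25 z [-3.e-04  2.e-04 -1.e+00] F [-0.6 -0.6 -0.1] w 0.0599 q [ 0.21  0.4   0.28  1.45  0.   -0.98]
knob_grip 0.84 [233.6, 319.1] 4632
```

View pics/w1.png

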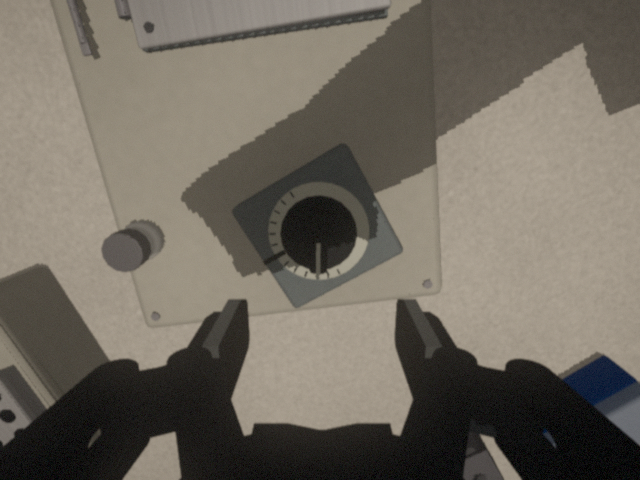

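The wrist view shows the dial centred near (319,231), the pointer line from (318,243) to (318,277), and the long index line near (275,257). I'll enlarge it to measure.

```bash
python3 - <<'E'
import cv2,numpy as np
i=cv2.imread("pics/w1.png")[140:310,220:420].astype(float)
g=np.clip((i/255)**0.5*255,0,255).astype(np.uint8)
g=cv2.resize(g,None,fx=4,fy=4,interpolation=cv2.INTER_CUBIC)[:600]
g[140*0::80]=g[::80]; 
cv2.imwrite("pics/w1c.png",g)
E
```

```text
(no output)
```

View pics/w1c.png

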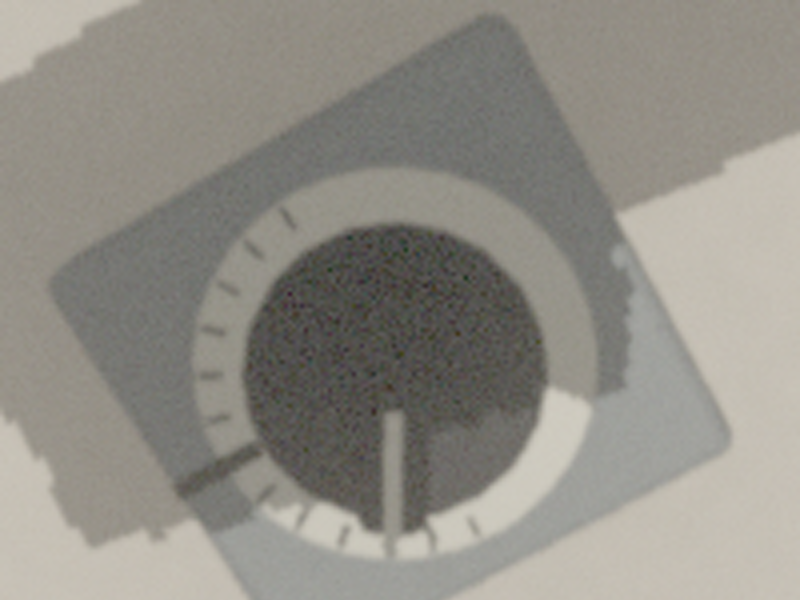

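```bash
python3 - <<'E'
from h import *
c=dict(np.load("w1.npz"));P=cloud(c)
f=lambda u,v,z:ray(c,u/4+220,v/4+140,z)
ctr=f(395,363.5,.105);print("ring ctr",ctr, "edges",[f(*p,.105)[:2].round(4) for p in ((192,363),(598,363),(395,167),(395,560))])
print("base ctr",f(395.5,374,.111))
ang=lambda d:np.degrees(np.arctan2(d[1],d[0]))
a,b=f(180,490,.105),f(260,452,.105);print("index line",ang(a-b),"from ctr",ang((a+b)/2-ctr))
p,q=f(392.5,412,.141),f(391.5,530,.141);print("ptr",ang(q-p),p,q, "from ctr",ang(q-ctr))
# block edges
for (x,y) in (((50,280),(490,12)),((52,290),(240,590)),((520,30),(728,430))): print("edge",ang(f(*y,.104)-f(*x,.104)))
for u,v in ((318,228),(330,215),(318,250)): print(P[v,u].round(4))
m=(P[...,2]>.13)&(P[...,2]<.15)&(np.hypot(P[...,0]-ctr[0],P[...,1]-ctr[1])<.04)
Q=P[m][:,:2];print(m.sum(),Q.mean(0)); r=cv2.minAreaRect((Q*1000).astype(np.float32));print(r)
e=np.linalg.eigh(np.cov(Q.T));print(e[0]**.5,ang(e[1][:,1]))
E
```

```text
ring ctr [0.57224758 0.12282676 0.105     ] edges [array([0.6096, 0.1078]), array([0.5348, 0.1376]), array([0.5578, 0.0868]), array([0.5879, 0.1618])]
base ctr [0.57230848 0.12336275 0.111     ]
index line 4.5246061184247415 from ctr 10.661129463431784
ptr 67.6558880337918 [0.57211454 0.12205232 0.141     ] [0.58052958 0.14252538 0.141     ] from ctr 67.19640402232598
edge -171.00637681124806
edge 96.93243145637568
edge 97.44948215191023
[0.5679 0.1114 0.1433]
[0.5588 0.1127 0.112 ]
[0.574  0.1265 0.1421]
1143 [0.57210876 0.1214827 ]
((573.0911865234375, 124.09236145019531), (46.500999450683594, 12.820412635803223), 68.01464080810547)
[0.00367737 0.01298819] 67.33253871988727
```

```bash
cat >> h.py <<'E'
def ortho(c,cx,cy,z,half=.06,res=.0002):
    "rectified view on plane z: image up=+x, left=+y"
    n=int(2*half/res);v,u=np.mgrid[:n,:n]
    X=cx+half-v*res;Y=cy+half-u*res
    W=np.stack([X,Y,np.full_like(X,z)],-1);T=np.linalg.inv(c["cam_to_world"]);Q=W@T[:3,:3].T+T[:3,3]
    K=c["K"];mx=(Q[...,0]/Q[...,2]*K[0,0]+K[0,2]).astype(np.float32);my=(Q[...,1]/Q[...,2]*K[1,1]+K[1,2]).astype(np.float32)
    im=cv2.remap(c["frame"],mx,my,cv2.INTER_CUBIC)
    return np.clip((im/255.)**.5*255,0,255).astype(np.uint8)
E
python3 - <<'E'
from h import *
c=dict(np.load("w1.npz"))
o=ortho(c,.5722,.1230,.105)
for d,col in ((4.5,(255,0,0)),(7.3,(0,0,255))):
    a=np.radians(d);e=(int(300-290*np.sin(a)),int(300-290*np.cos(a)));cv2.line(o,(300,300),e,col,1)
cv2.circle(o,(300,300),201,(0,255,0),1)
cv2.imwrite("pics/o1.png",o)
E
```

```text
(no output)
```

View pics/o1.png

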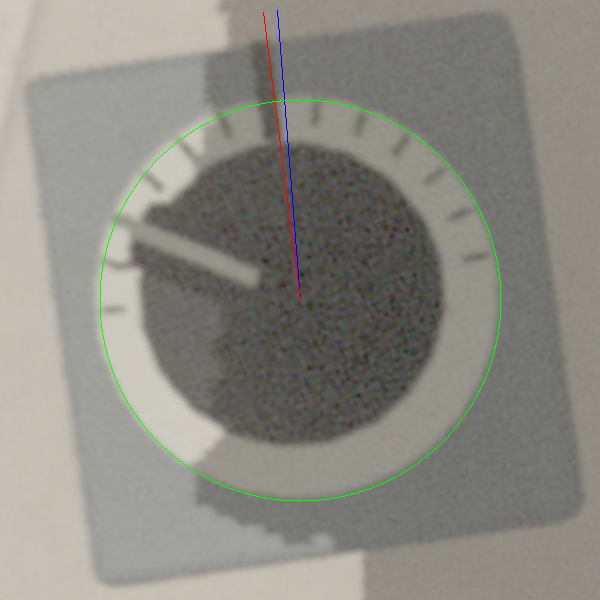

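```bash
python3 - <<'E'
from h import *
c=dict(np.load("w1.npz"))
o=ortho(c,.5722,.1230,.105,.08)
# polar unwrap: rows angle -110..130 deg, cols radius mm 28..52
ang=np.radians(np.arange(-110,131,.4));r=np.arange(26,54,.15)
A,Rr=np.meshgrid(ang,r)
mx=(400-Rr*5*np.sin(A)).astype(np.float32);my=(400-Rr*5*np.cos(A)).astype(np.float32)
p=cv2.remap(o,mx,my,cv2.INTER_CUBIC)
p=cv2.resize(p,None,fx=1.3,fy=2)
for d in range(-100,131,10):
    x=int((d+110)/.4*1.3);cv2.line(p,(x,0),(x,8 if d else 25),(0,0,255),1)
cv2.imwrite("pics/p1.png",p)
# fit ring edge circle: outer
g=cv2.cvtColor(o,cv2.COLOR_BGR2GRAY).astype(float)
pts=[]
for a in np.radians(np.arange(0,360,3)):
    rr=np.arange(36,44,.1);x=(400-rr*5*np.sin(a)).astype(np.float32)[None];y=(400-rr*5*np.cos(a)).astype(np.float32)[None]
    v=cv2.GaussianBlur(cv2.remap(o,x,y,1)[...,::1].mean(-1),(9,1),0)[0];d=np.diff(v)
    if abs(d).max()>1:k=np.abs(d).argmax();pts.append((rr[k]*np.cos(a),rr[k]*np.sin(a)))
pts=np.array(pts,dtype=np.float32);M=np.c_[2*pts,np.ones(len(pts))]
w=np.ones(len(pts),bool)
for _ in range(4):
    s=np.linalg.lstsq(M[w],(pts[w]**2).sum(1),rcond=None)[0];rad=(s[2]+s[0]**2+s[1]**2)**.5
    w=abs(np.hypot(*(pts-s[:2]).T)-rad)<.6
print("circle offset mm",s[:2],rad,w.sum())
# dark ticks at r=37
for rm in (33,34.5,36,38,42,46,49):
    aa=np.radians(np.arange(-20,35,.2));x=(400-rm*5*np.sin(aa)).astype(np.float32)[None];y=(400-rm*5*np.cos(aa)).astype(np.float32)[None]
    v=cv2.remap(o,x,y,1).mean(-1)[0]; 
    k=(np.degrees(aa)>2)&(np.degrees(aa)<14); j=np.where(k)[0]; vv=v[j];wt=np.clip(np.median(v)-5-vv,0,None);
    if wt.sum()>0: print(rm,(wt*np.degrees(aa[j])).sum()/wt.sum(), np.median(v),vv.min())
E
```

```text
circle offset mm [0.87568171 0.83708772] 40.198324152465545 103
33 9.612602179836404 141.0 99.66666666666667
34.5 9.489042624414088 143.66666666666666 82.33333333333333
36 9.333696459519581 143.33333333333334 84.0
38 9.206045751633882 143.0 83.33333333333333
42 9.049863013698527 119.66666666666667 84.66666666666667
46 8.83781094527353 118.0 85.66666666666667
49 9.266417910447657 119.0 88.0
```

View pics/p1.png

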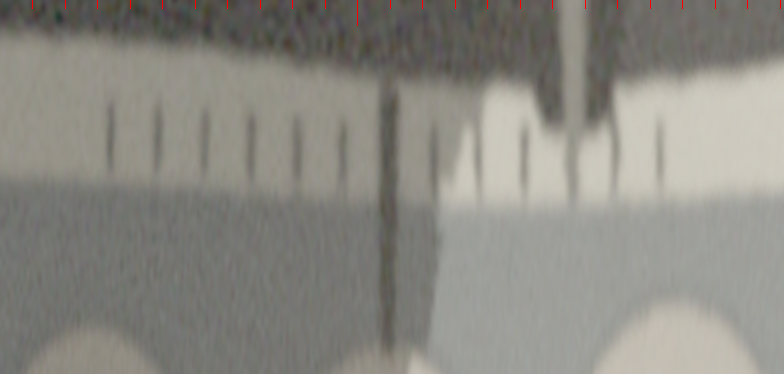

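```bash
python3 - <<'E'
from h import *
from workcell import bot
s=bot.get_obs();print(bot.nose_length)
print(rows(pose(s),[.5731,.1239,.128],yawR(157.6),4))
E
```

```text
0.011
[-0.9, -0.4, 33.2, -0.0001, 0.0001, 0.0029, -0.9, -0.4, 33.2, -0.0001, 0.0001, 0.0029, -0.9, -0.4, 33.2, -0.0001, 0.0001, 0.0029, -0.9, -0.4, 33.2, -0.0001, 0.0001, 0.0029]
```

{"name": "play_rows", "arguments": {"plan": [-1.8,-0.8,30,0,0,0.006,-1.8,-0.8,30,0,0,0.006,0,0,30,0,0,0,0,0,25,0,0,0,0,0,17,0,0,0,0,0,0,0,0,0,0,0,0,0,0,0]}}

```text
clock: 3.55
eef_pos: [0.574, 0.1236, 0.1293]
tool_rot: [-0.556, 0.831, -0.0, 0.001]
ft_force: [0.2, -0.1, -0.1]
grip_width: 0.0596
```

{"name": "play_rows", "arguments": {"plan": [0,0,0,0,0,0,0,0,0,0,0,0,0,0,0,0,0,0,0,0,0,0,0,0,0,0,0,0,0,0,0,0,0,0,0,0], "hand": 0}}

```text
clock: 4.3
eef_pos: [0.5736, 0.1234, 0.1291]
tool_rot: [-0.556, 0.831, 0.0, 0.0]
ft_force: [-2.2, 0.0, 5.0]
grip_width: 0.0117
```

```bash
python3 - <<'E'
from h import *
from workcell import bot
s=bot.get_obs();report(s);print(s["ft_torque"])
E
```

```text
t 4.3 p [0.5736 0.1234 0.1291] yawY 157.52 z [ 6.e-04  5.e-04 -1.e+00] F [-2.2  0.   5. ] w 0.0117 q [ 0.21  0.48  0.05  1.14  0.   -0.97]
[0.05081111 0.47578307 0.03560613]
```

{"name": "play_rows", "arguments": {"plan": [0,0,0,0,0,0.13,0,0,0,0,0,0.13,0,0,0,0,0,0.13,0,0,0,0,0,0.13,0,0,0,0,0,0.13,0,0,0,0,0,0.13,0,0,0,0,0,0.13,0,0,0,0,0,0.13,0,0,0,0,0,0,0,0,0,0,0,0,0,0,0,0,0,0]}}

```text
clock: 5.68
eef_pos: [0.5735, 0.1235, 0.1291]
tool_rot: [-0.069, 0.998, 0.0, 0.0]
ft_force: [-2.5, 1.0, 7.0]
grip_width: 0.0119
```

```bash
python3 - <<'E'
from h import *
from workcell import bot
s=bot.get_obs();report(s);print(s["ft_torque"])
c=bot.camera("top");np.savez("t2.npz",**c)
c=bot.camera("wrist");np.savez("w2.npz",**c);cv2.imwrite("pics/w2.png",c["frame"])
E
```

```text
t 5.67 p [0.5735 0.1235 0.1291] yawY 97.92 z [ 3.e-04  7.e-04 -1.e+00] F [-2.5  1.   7. ] w 0.0119 q [0.21 0.48 0.05 1.14 0.   0.07]
[ 0.09895171  0.6065711  -0.06109311]
```

View pics/w2.png

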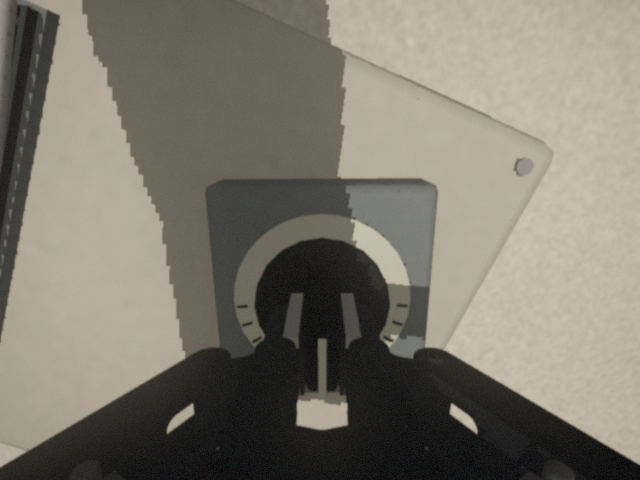

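The block and bar look square to the jaws, and the pointer at (322,365) is aimed along the block. I'll release, rise and check.

{"name": "play_rows", "arguments": {"plan": [0,0,0,0,0,0,0,0,0,0,0,0,0,0,0,0,0,0,0,0,0,0,0,0,0,0,-10,0,0,0,0,0,-30,0,0,0,0,0,-40,0,0,0,0,0,-40,0,0,0,0,0,0,0,0,0,0,0,0,0,0,0], "hand": 60}}

```text
clock: 7.02
eef_pos: [0.5735, 0.1231, 0.2484]
tool_rot: [-0.069, 0.998, 0.0, 0.0]
ft_force: [-0.8, -0.0, 0.9]
grip_width: 0.0511
```

```bash
python3 - <<'E'
from h import *
from workcell import bot
s=bot.get_obs();report(s)
c=bot.camera("wrist");np.savez("w3.npz",**c);cv2.imwrite("pics/w3.png",c["frame"])
cv2.imwrite("pics/o3.png",np.hstack([ortho(c,.5735,.1235,.105,.06,.0003),ortho(c,.5735,.1235,.141,.06,.0003)]))
P=cloud(c);m=(P[...,2]>.13)&(P[...,2]<.15)&(np.hypot(P[...,0]-.5735,P[...,1]-.1235)<.04)
Q=P[m][:,:2];r=cv2.minAreaRect((Q*1000).astype(np.float32));print(r)
e=np.linalg.eigh(np.cov(Q.T));print(np.degrees(np.arctan2(e[1][1,1],e[1][0,1])))
E
```

```text
t 7.03 p [0.5735 0.1231 0.2484] yawY 97.92 z [ 3.e-04  1.e-04 -1.e+00] F [-0.8 -0.   0.9] w 0.0511 q [ 0.21  0.41  0.26  1.42 -0.    0.07]
((573.4347534179688, 123.33329772949219), (46.09040832519531, 12.383217811584473), 8.125622749328613)
-172.0520295526358
```

View pics/o3.png

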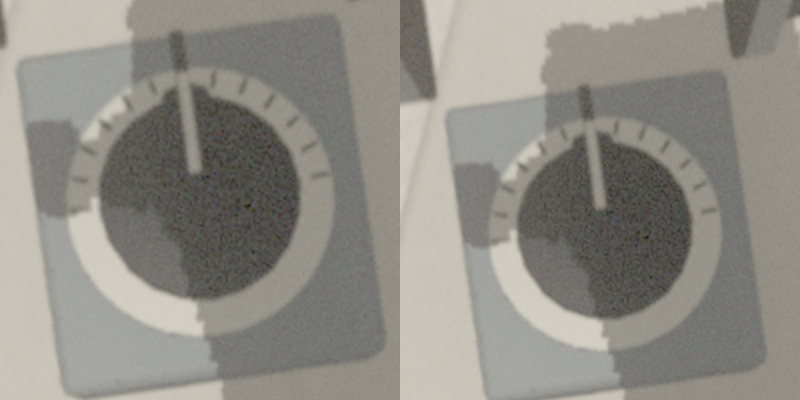

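View pics/w3.png

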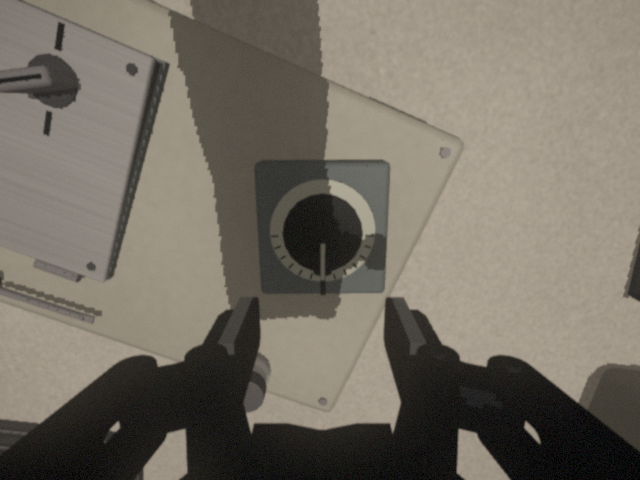

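The knob's pointer and index line are now collinear, both at x≈322 in the wrist view and both at about 8° in the rectified view. Next is the fastener.

```bash
python3 - <<'E'
from h import *
from workcell import bot
s=bot.get_obs()
print(rows(pose(s),[.492,-.072,.25],yawR(19.4),11))
E
```

```text
[9.7, -16.5, -0.2, -0.0001, -0.0001, 0.1246, 7.6, -17.6, -0.2, -0.0001, -0.0001, 0.1246, 5.4, -18.4, -0.2, -0.0001, -0.0001, 0.1246, 3.0, -19.0, -0.2, -0.0001, -0.0001, 0.1246, 0.6, -19.2, -0.2, -0.0001, -0.0001, 0.1246, -1.7, -19.1, -0.2, -0.0001, -0.0001, 0.1246, -4.1, -18.8, -0.2, -0.0001, -0.0001, 0.1246, -6.4, -18.1, -0.2, -0.0001, -0.0001, 0.1246, -8.6, -17.2, -0.2, -0.0001, -0.0001, 0.1246, -10.7, -16.0, -0.2, -0.0001, -0.0001, 0.1246, -12.6, -14.5, -0.2, -0.0001, -0.0001, 0.1246]
```

{"name": "play_rows", "arguments": {"plan": [9.7,-16.5,0,0,0,0.125,7.6,-17.6,0,0,0,0.125,5.4,-18.4,0,0,0,0.125,3,-19,0,0,0,0.125,0.6,-19.2,0,0,0,0.125,-1.7,-19.1,0,0,0,0.125,-4.1,-18.8,0,0,0,0.125,-6.4,-18.1,0,0,0,0.125,-8.6,-17.2,0,0,0,0.125,-10.7,-16,0,0,0,0.125,-12.6,-14.5,0,0,0,0.125,0,0,0,0,0,0,0,0,0,0,0,0]}}

```text
clock: 8.7
eef_pos: [0.4919, -0.0714, 0.2476]
tool_rot: [0.579, 0.815, -0.0, -0.001]
ft_force: [-0.6, 0.8, -0.0]
grip_width: 0.0516
```

```bash
python3 - <<'E'
from h import *
from workcell import bot
s=bot.get_obs();report(s)
c=bot.camera("wrist");np.savez("w4.npz",**c);cv2.imwrite("pics/w4.png",c["frame"])
P=cloud(c);d=np.hypot(P[...,0]-.4925,P[...,1]+.073)
m=(P[...,2]>.122)&(P[...,2]<.15)&(d<.04)
Q=P[m];print(Q.shape,Q.mean(0),np.percentile(Q[:,2],[5,50,95]));r=cv2.minAreaRect((Q[:,:2]*1000).astype(np.float32));print(r)
e=np.linalg.eigh(np.cov(Q[:,:2].T));print(e[0]**.5,np.degrees(np.arctan2(e[1][1,1],e[1][0,1])))
# panel plane
m=(P[...,2]>.09)&(P[...,2]<.108)&(d<.09)&(d>.03)
Q=P[m];A=np.c_[Q[:,:2],np.ones(len(Q))];w=np.ones(len(Q),bool)
for _ in range(5):
    x=np.linalg.lstsq(A[w],Q[w,2],rcond=None)[0];w=abs(A@x-Q[:,2])<.0015
print("plane",x,w.mean(),"normal yaw",np.degrees(np.arctan2(-x[1],-x[0])),"slope",np.hypot(x[0],x[1]),"z at fast",x@[.4925,-.073,1])
cv2.imwrite("pics/o4.png",np.hstack([ortho(c,.4925,-.073,.101,.06,.0003),ortho(c,.4925,-.073,.132,.06,.0003)]))
E
```

```text
t 8.7 p [ 0.4919 -0.0714  0.2476] yawY 19.22 z [-1.4e-03  6.0e-04 -1.0e+00] F [-0.6  0.8 -0. ] w 0.0516 q [-0.14  0.23  0.01  1.35  0.    1.09]
(1017, 3) [ 0.49381566 -0.06954387  0.13532864] [0.12702674 0.13629593 0.13791251]
((494.4326477050781, -71.11113739013672), (12.724004745483398, 37.39564895629883), 14.172831535339355)
[0.00358107 0.01110909] 104.4241760392087
plane [-0.06427521  0.01693064  0.13856788] 0.9654531371030209 normal yaw -14.756996243046695 slope 0.06646765858739034 z at fast 0.1056763985302783
```

View pics/o4.png

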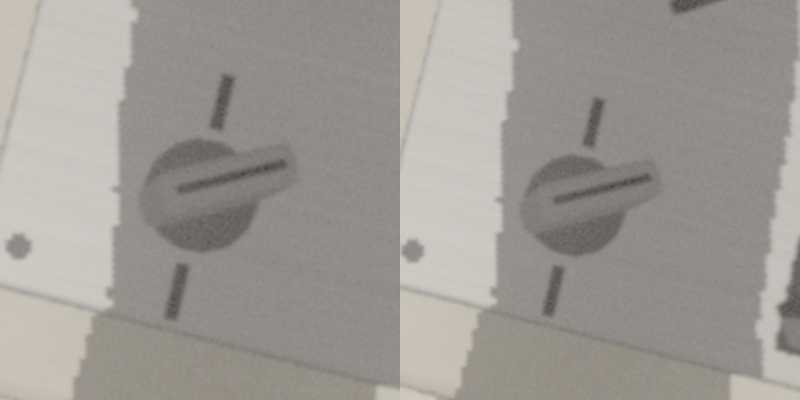

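View pics/w4.png

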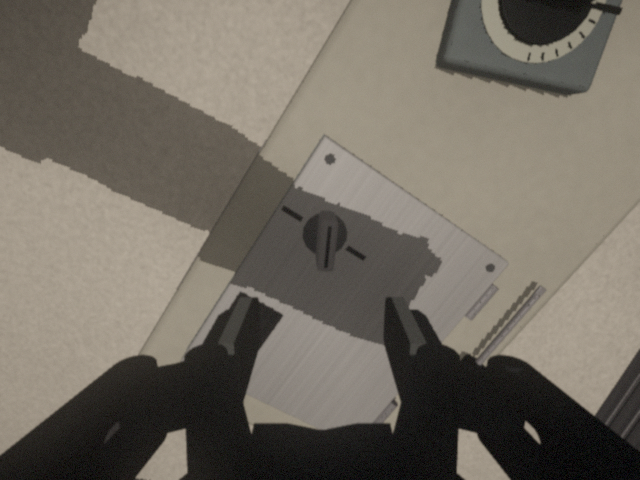

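```bash
python3 - <<'E'
from h import *
from workcell import bot
c=dict(np.load("w4.npz"));P=cloud(c);x=[-0.06427521,0.01693064,0.13856788]
f=lambda u,v:(.4925+.06-v*.0003, -.073+.06-u*.0003) # left ortho coords on z=.101
cam=c["cam_to_world"][:3,3]
def onplane(u,v):
    p=np.array([*f(u,v),.101]);d=p-cam;n=np.array([-x[0],-x[1],1]);t=(x[2]-n@cam)/(n@d);return cam+t*d
a,b=onplane(229,75),onplane(170.5,319);d=a-b;print(a,b,np.degrees(np.arctan2(d[1],d[0])), (onplane(216,130)+onplane(183,265))/2,(a+b)/2)
print("disc",onplane(200,195))
for uv in ((312,247),(306,232),(340,225),(318,215)): print(uv,P[uv[1],uv[0]].round(4))
n=np.array([np.sin(.07)*np.cos(np.radians(-13.9)),np.sin(.07)*np.sin(np.radians(-13.9)),np.cos(.07)])
s=bot.get_obs()
g=np.array([.4940,-.0715,.131])
print("tgt",g-.006*n); print(rows(pose(s),g-.006*n,yawR(14,-n),4))
E
```

```text
[ 0.52951141 -0.08108559  0.10316059] [ 0.45705633 -0.06257021  0.10813113] -14.33475427064494 [ 0.49290799 -0.07169379  0.10567229] [ 0.49328387 -0.0718279   0.10564586]
disc [ 0.49354988 -0.0718279   0.10562877]
(312, 247) [ 0.4877 -0.0841  0.1083]
(306, 232) [ 0.4796 -0.0742  0.1091]
(340, 225) [ 0.5019 -0.061   0.1082]
(318, 215) [ 0.4838 -0.0587  0.1105]
tgt [ 0.49359263 -0.07139919  0.12501469]
[-0.2, 0.4, 30.7, 0.0149, 0.0087, 0.0226, -0.5, 0.8, 30.7, 0.0149, 0.0087, 0.0226, -0.7, 1.3, 30.6, 0.0149, 0.0087, 0.0226, -0.9, 1.8, 30.6, 0.0149, 0.0087, 0.0226]
```

{"name": "play_rows", "arguments": {"plan": [-0.2,0.4,30.7,0.015,0.0087,0.0226,-0.5,0.8,30.7,0.015,0.0087,0.0226,-0.7,1.3,25,0.015,0.0087,0.0226,-0.9,1.8,20,0.015,0.0087,0.0226,0,0,16,0,0,0,0,0,0,0,0,0,0,0,0,0,0,0]}}

```text
clock: 9.62
eef_pos: [0.494, -0.0718, 0.1264]
tool_rot: [0.615, 0.787, -0.014, -0.031]
ft_force: [-0.2, 0.3, 0.2]
grip_width: 0.0511
```

```bash
python3 - <<'E'
from h import *
from workcell import bot
report(bot.get_obs())
c=bot.camera("wrist");cv2.imwrite("pics/w5.png",c["frame"])
E
```

```text
t 9.62 p [ 0.494  -0.0718  0.1264] yawY 14.03 z [-0.0664  0.0161 -0.9977] F [-0.2  0.3  0.2] w 0.0511 q [-0.15  0.37 -0.13  1.14  0.01  1.18]
```

View pics/w5.png

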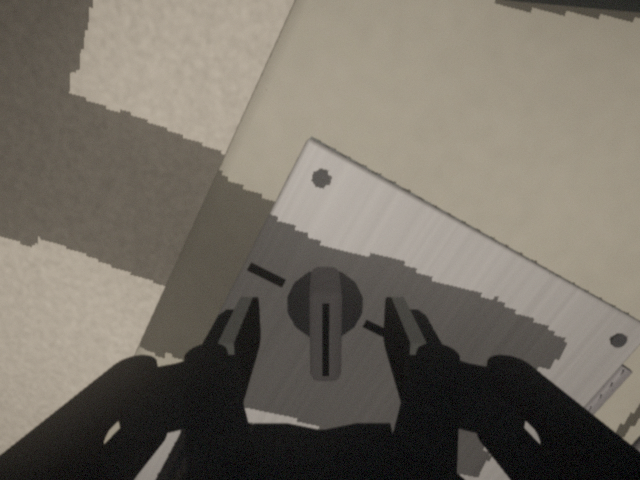

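The wing at (325,325) is centred between the jaws and parallel to the pads, so I'll close.

{"name": "play_rows", "arguments": {"plan": [0,0,0,0,0,0,0,0,0,0,0,0,0,0,0,0,0,0,0,0,0,0,0,0,0,0,0,0,0,0], "hand": 0}}

```text
clock: 10.3
eef_pos: [0.4951, -0.0717, 0.1266]
tool_rot: [0.615, 0.787, -0.013, -0.03]
ft_force: [5.6, 2.7, 2.0]
grip_width: 0.0105
```

```bash
python3 - <<'E'
from h import *
from workcell import bot
s=bot.get_obs();report(s);print(s["ft_torque"])
E
```

```text
t 10.3 p [ 0.4951 -0.0717  0.1266] yawY 14.03 z [-0.0637  0.0167 -0.9978] F [5.6 2.7 2. ] w 0.0105 q [-0.15  0.37 -0.13  1.14  0.01  1.18]
[ 0.36472623 -0.95226594 -0.03010763]
```

{"name": "play_rows", "arguments": {"plan": [0,1,0,0,0,-0.12,0,0,0,0,0,-0.12,0,0,0,0,0,-0.12,0,0,0,0,0,-0.12,0,0,0,0,0,-0.12,0,0,0,0,0,-0.12,0,0,0,0,0,-0.12,0,0,0,0,0,-0.12,0,0,0,0,0,-0.12,0,0,0,0,0,0,0,0,0,0,0,0,0,0,0,0,0,0]}}

```text
clock: 11.8
eef_pos: [0.4951, -0.0719, 0.1262]
tool_rot: [0.124, 0.992, 0.004, -0.034]
ft_force: [4.0, -0.1, 3.6]
grip_width: 0.0104
```

```bash
python3 - <<'E'
from h import *
from workcell import bot
s=bot.get_obs();report(s);print(s["ft_torque"])
E
```

```text
t 11.8 p [ 0.4951 -0.0719  0.1262] yawY 75.77 z [-0.0657  0.0159 -0.9977] F [ 4.  -0.1  3.6] w 0.0104 q [-0.15  0.37 -0.13  1.14  0.01  0.1 ]
[ 0.07665538 -0.80459809 -0.00586501]
```

{"name": "play_rows", "arguments": {"plan": [0,0,0,0,0,0,0,0,0,0,0,0,0,0,0,0,0,0,0,0,0,0,0,0,0,0,-10,0,0,0,0,0,-30,0,0,0,0,0,-40,0,0,0,0,0,-40,0,0,0,0,0,0,0,0,0,0,0,0,0,0,0], "hand": 60}}

```text
clock: 13.05
eef_pos: [0.5024, -0.0736, 0.2456]
tool_rot: [0.123, 0.992, 0.004, -0.034]
ft_force: [0.1, 0.0, -0.1]
grip_width: 0.0516
```

```bash
python3 - <<'E'
from h import *
from workcell import bot
s=bot.get_obs();report(s)
c=bot.camera("wrist");np.savez("w6.npz",**c);cv2.imwrite("pics/w6.png",c["frame"])
P=cloud(c);d=np.hypot(P[...,0]-.4935,P[...,1]+.0718)
m=(P[...,2]>.122)&(P[...,2]<.15)&(d<.04)
Q=P[m];r=cv2.minAreaRect((Q[:,:2]*1000).astype(np.float32));print(r)
e=np.linalg.eigh(np.cov(Q[:,:2].T));print(e[0]**.5,np.degrees(np.arctan2(e[1][1,1],e[1][0,1])))
cv2.imwrite("pics/o6.png",np.hstack([ortho(c,.4925,-.073,.106,.06,.0003),ortho(c,.4925,-.073,.137,.06,.0003)]))
print(P[::60,::80,2].round(3)[:2])
E
```

```text
t 13.05 p [ 0.5024 -0.0736  0.2456] yawY 75.83 z [-0.0671  0.0162 -0.9976] F [ 0.1  0.  -0.1] w 0.0516 q [-0.15  0.31  0.1   1.43  0.01  0.1 ]
((493.75958251953125, -71.89588928222656), (11.75546646118164, 38.20952224731445), 75.86930084228516)
[0.00341289 0.01109733] 166.09530765922767
[[-0.     0.001  0.001  0.001  0.     0.001  0.001  0.   ]
 [ 0.002 -0.001 -0.     0.001  0.002  0.002  0.001  0.002]]
```

View pics/o6.png

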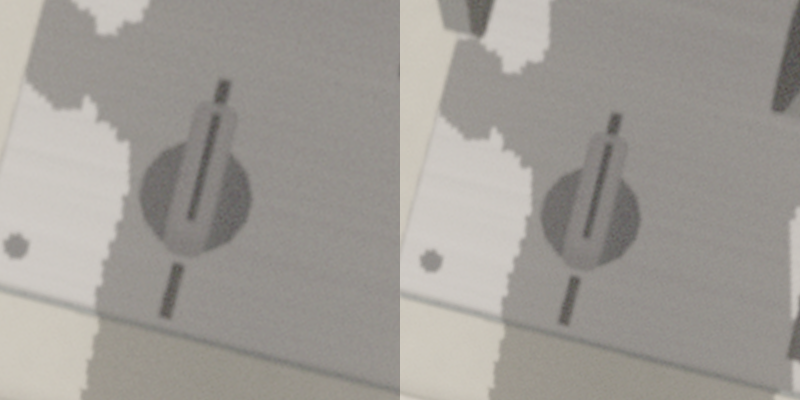

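View pics/w6.png

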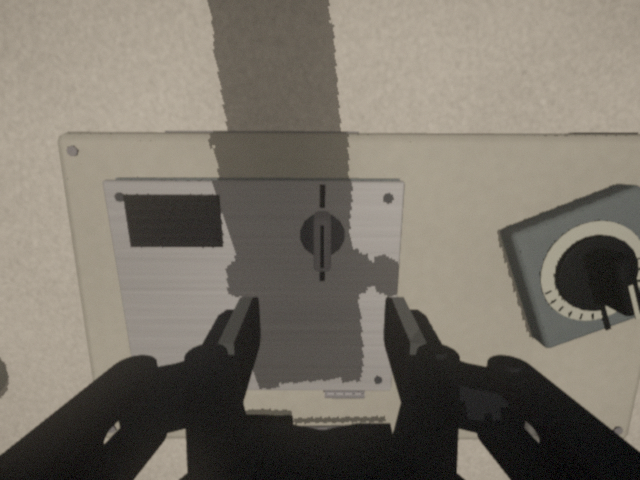

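The slot lies in line with both marks at x≈322. The pad spans columns 122–222 and rows 195–247.

```bash
python3 - <<'E'
from h import *
from workcell import bot
c=dict(np.load("w6.npz"));P=cloud(c)
p=ray(c,171.5,221,.1075);print(p,np.median(P[215:227,160:183].reshape(-1,3),0), ray(c,122,221,.1075)-ray(c,222,221,.1075))
s=bot.get_obs()
a=p.copy();a[2]=.15
r=rows(pose(s),a,yawR(75.9),5);print(r)
E
```

```text
[ 0.4559828  -0.17725734  0.1075    ] [ 0.45542658 -0.17693125  0.10875398] [-0.01814349 -0.07199882  0.        ]
[2.5, -22.3, 19.2, -0.0002, -0.0141, -0.0002, 2.8, -22.3, 19.2, -0.0002, -0.0141, -0.0002, 3.0, -22.3, 19.1, -0.0002, -0.0141, -0.0002, 3.3, -22.3, 19.1, -0.0002, -0.0141, -0.0002, 3.6, -22.4, 19.0, -0.0002, -0.0141, -0.0002]
```

{"name": "play_rows", "arguments": {"plan": [2.5,-22.3,10,0,-0.014,0,2.8,-22.3,15,0,-0.014,0,3,-22.3,20,0,-0.014,0,3.3,-22.3,25,0,-0.014,0,3.6,-22.4,25.5,0,-0.014,0,0,0,0,0,0,0,0,0,0,0,0,0,0,0,0,0,0,0], "hand": 0}}

```text
clock: 14.1
eef_pos: [0.4582, -0.177, 0.1516]
tool_rot: [0.123, 0.992, -0.0, 0.001]
ft_force: [0.6, 0.3, -0.1]
grip_width: 0.0001
```

```bash
python3 - <<'E'
from h import *
from workcell import bot
s=bot.get_obs();report(s)
c=bot.camera("wrist");np.savez("w7.npz",**c);cv2.imwrite("pics/w7.png",c["frame"])
E
```

```text
t 14.1 p [ 0.4582 -0.177   0.1516] yawY 75.9 z [ 0.0021 -0.0012 -1.    ] F [ 0.6  0.3 -0.1] w 0.0001 q [-0.37  0.28 -0.19  1.1  -0.   -0.12]
```

View pics/w7.png

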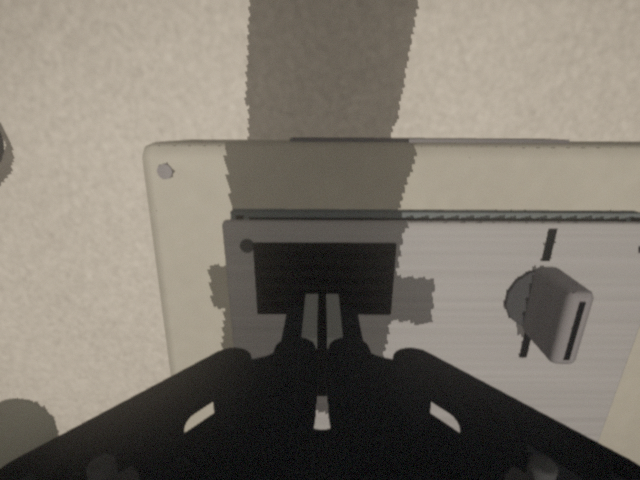

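The closed tips are over the pad at about (325,280). I'll descend, then press slowly.

{"name": "play_rows", "arguments": {"plan": [2,0,15,0,0,0,0,0,15,0,0,0,0,0,4,0,0,0,0,0,3,0,0,0,0,0,3,0,0,0,0,0,3,0,0,0,0,0,0,0,0,0]}}

```text
clock: 15.02
eef_pos: [0.4547, -0.1763, 0.1083]
tool_rot: [0.123, 0.992, 0.0, -0.0]
ft_force: [-3.3, 2.1, 6.6]
grip_width: 0.0001
```

{"name": "play_rows", "arguments": {"plan": [0,0,1.5,0,0,0,0,0,0,0,0,0]}}

```text
clock: 15.28
eef_pos: [0.4547, -0.1764, 0.1078]
tool_rot: [0.123, 0.992, 0.0, 0.0]
ft_force: [-4.8, 3.4, 13.4]
grip_width: 0.0001
```

{"name": "play_rows", "arguments": {"plan": [0,0,1.5,0,0,0,0,0,0,0,0,0,0,0,0,0,0,0]}}

```text
clock: 15.65
eef_pos: [0.4547, -0.1763, 0.1076]
tool_rot: [0.123, 0.992, -0.0, 0.0]
ft_force: [-8.2, 4.6, 21.6]
grip_width: 0.0002
```

The rigid stop is reached: force rises with almost no travel. I'll check with the cameras.

```bash
python3 - <<'E'
from h import *
from workcell import bot
report(bot.get_obs())
c=bot.camera("wrist");cv2.imwrite("pics/w8.png",c["frame"])
P=cloud(c);ok=c["range_z"]>0
import math
t=c0=bot.camera("scene");np.savez("s8.npz",**t)
cv2.imwrite("pics/s8.png",cv2.resize(t["frame"][140:380,180:480],None,fx=2.5,fy=2.5,interpolation=cv2.INTER_CUBIC))
old=dict(np.load("scene0.npz"))
yw=np.radians(-14);ex=np.array([np.cos(yw),np.sin(yw)]);ey=np.array([-ex[1],ex[0]])
for n,cc in (("scene0",old),("scene8",t),("wrist8",c)):
    Q=cloud(cc).reshape(-1,3);d=Q[:,:2]-np.array([.4935,-.0718]);u=d@ex;v=d@ey
    m=(u>-.02)&(u<.12)&(v>-.06)&(v<.03)&(np.hypot(u,v)>.026)&(Q[:,2]>.085)&(Q[:,2]<.113)
    A=np.c_[u[m],v[m],np.ones(m.sum())];w=np.ones(m.sum(),bool);z=Q[m,2]
    for _ in range(5):
        x=np.linalg.lstsq(A[w],z[w],rcond=None)[0];w=abs(A@x-z)<.002
    print(n,x.round(4),m.sum())
    m=(Q[:,2]>.115)&(Q[:,2]<.145)&(np.hypot(u,v)<.028)
    if m.sum()>20:
        e=np.linalg.eigh(np.cov(Q[m,:2].T));print(" wing",np.degrees(np.arctan2(e[1][1,1],e[1][0,1]))%180,m.sum())
E
```

```text
t 15.65 p [ 0.4547 -0.1763  0.1076] yawY 75.85 z [ 9.e-04 -2.e-04 -1.e+00] F [-8.2  4.6 21.6] w 0.0002 q [-0.37  0.32 -0.26  0.99  0.   -0.12]
scene0 [-0.0709 -0.001   0.1054] 1299
 wing 107.89795878031065 121
scene8 [ 0.0014 -0.0005  0.0949] 1295
 wing 165.70534856852177 93
wrist8 [0.0036 0.0011 0.0959] 10503
 wing 167.52535007036502 4426
```

View pics/w8.png

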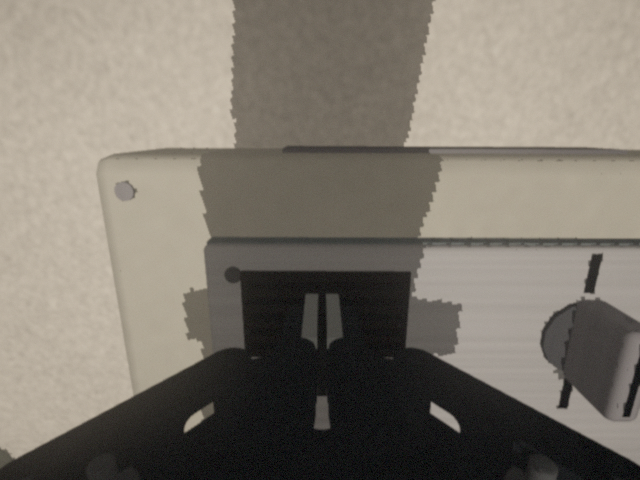

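View pics/s8.png

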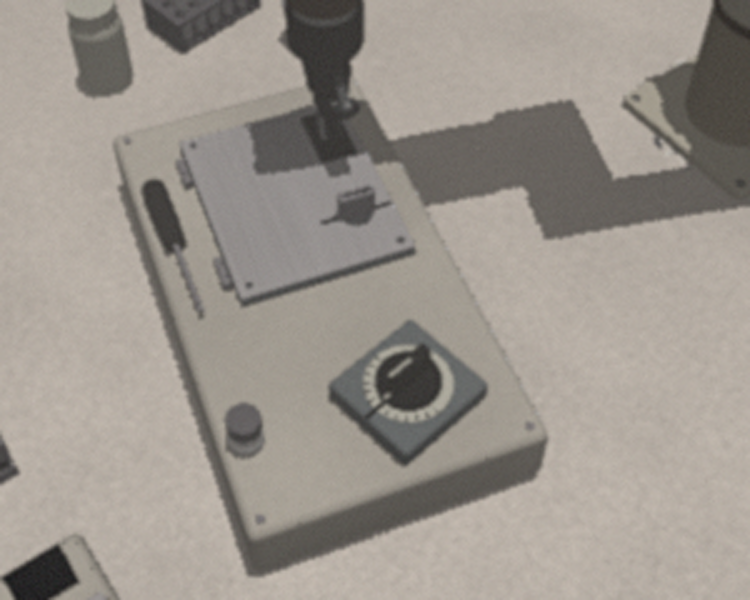

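The panel slope is about 0.001 rad, so it is shut. The wing lies along the marks, the knob pointer is on its index, and the jar and screwdriver haven't moved. I'm handing it in.

```bash
python3 - <<'E'
from h import *
from workcell import bot
print(bot.job_done()); report(bot.get_obs())
E
```

```text
the job is handed in; nothing more can be done
None
the job is handed in; nothing more can be done
```

I set the knob, then the fastener, then pressed the panel shut. I handed the job in at about 15.7 s with the closed fingertips still holding the panel down.

- **Knob:** I turned it about 59.6° clockwise. In the wrist view afterwards, the pointer and the long index line were in line, both at about 8° in world yaw.
- **Fastener:** I turned it about 62° anticlockwise with the panel still ajar. The slot lay in line with both marks, within about 0.5° of the reader's x direction. After pressing, depth readings put the wing at 165.7° (scene camera) and 167.5° (wrist camera), against about 166° for the marks. That 2° spread is within the noise of a side-on view and far inside the 0.2 rad limit.
- **Panel:** The scene camera showed its slope fall from 0.071 to about 0.001 rad. The wrist camera gave 0.004 rad, with the arm blocking part of the view. The fingertips stood 96.6 mm above the table, against 97 mm nominal for shut. The vertical push was about 22 N on the rigid stop, with about 9 N sideways at the tips.
- **Other things:** The jar and screwdriver looked unmoved in the last scene picture. I did not measure the other loose things again, but the arm did not go near them.

No check failed. I could not take a reading after handing in, because the interface refuses it by then.

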